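# Slide the measuring grid into the microscope light base and light it

### The job

Put the measuring-grid slide into the slot in the side of the white light base, blade first and grid side up, and push it fully home so that its blue handle is up against the housing. Then switch the lamp on by pressing down the raised end of its red rocker switch; leave the dish on the glass and the other things on the bench as they are.

Things in the scene. Friction and masses are not known exactly. Their poses are not given: they have to be found in the camera images.
- light_base: White box, the transmitted-light base of a stereo microscope, red stripe, fixed: 200 mm (its x) by 240 mm (its y), 62 mm high. Origin: centre of its underside, on the bench; z up. The slot opens in the middle of its -x side face (x = -0.100) and runs level along +x. On top, a 120 mm round glass stage (centre x 0, y -0.015, top at z 0.064) carries the dish; nothing stands higher.
- slot_mouth (a point): Middle of the slot's mouth, in the plane of the base's -x side face, 30 mm above the bench (mid-thickness of a blade lying on the slot floor). x points straight into the slot, z up. Slot: 65 mm wide, 8 mm high, floor 28 mm and roof 36 mm above the bench; its outer 12 mm flare to 76 mm wide, 24 to 42 mm above the bench. Above the mouth the face is plain, up to 62 mm.
- grid_slide: Measuring-grid slide, loose, about 75 g, flat on the bench, grid up: black blade 130 mm long (x), 60 wide (y), 4 thick, white window with green grid near the tip; at its rear a blue upright cross-bar handle 12 mm thick (x), 44 wide (y), top 28 mm above the blade's underside. Origin: blade underside, mid-width, at the handle's front face (blade x 0 to 0.130, handle -0.012 to 0). x to the tip, z up.
- slide_grip (a point): Middle of the blue handle, 20 mm above the blade's underside; axes as grid_slide. Home, the handle's front face lies against the base's side face (slide origin at the base's -0.100, 0, 0.028; x along the base's x). Once half in, the slot carries the slide when let go, and a push of a few newtons on the back of the handle slides it on (it may droop and catch for a moment).
- lamp_switch (a joint): Red rocker switch, 36 by 22 mm, on top of the light base near its -x +y corner; pivot at the base's (-0.055, 0.096, 0.066), its length along the base's x. Angle in rad: 0 = off (the end nearer the slot face stands up), 0.44 = fully on (that end pressed down). It takes about 3 N on the raised end and stays where it is left.
- lamp_press (a point): Point on the top face of the rocker, in the middle of the half that stands up when it is off, 13 mm from the pivot towards the base's -x. Off, it stands about 76 mm above the bench; on, about 70 mm.
- dish: Clear open petri dish, 90 mm diameter, 14 mm high, with a black beetle in it, standing loose on the glass stage. Origin: centre of its underside. Not to be disturbed.
- jar: Green glass specimen jar with metal lid, 74 mm diameter, 105 mm high, standing loose. Origin: centre of its underside. Not to be disturbed.
- tube: White sample tube with blue screw cap, 35 mm diameter at the cap, 112 mm high, standing loose. Origin: centre of its underside. Not to be disturbed.
- caliper: Digital caliper, about 225 mm long (its x), 16 mm wide with a black 36 mm wide display slide, 14 mm high, lying loose on the bench. Origin: middle of its length, on the bench. Not to be disturbed.
- cryo_box: White cryo tube box, 135 mm square, 50 mm high, fixed. Origin: centre of its underside.
Mind the look-alikes: they are no part of the job. Leave any purple look-alike of the grid_slide alone.

How it is judged:
On the way, in this order (a step that is already met when the one before it is completed fails the run):
1. the grid slide is fully home in the slot while the lamp switch is still off (x of grid_slide in the frame of light_base between -0.103 and -0.096 m and y of grid_slide in the frame of light_base between -0.006 and 0.006 m and z of grid_slide in the frame of light_base between 0.024 and 0.034 m and angle between the x axis of grid_slide and the x axis of light_base, either way round below 0.07 rad and value of joint lamp_switch below 0.1 rad), for 0.2 s.
2. the lamp switch is pressed over to on (value of joint lamp_switch above 0.32 rad), for 0.1 s.
At the end, for the whole second after the job is handed in: Slide at rest in the slot, grid up, handle front within 3 mm of the base's side face, blade in line with the slot within 0.07 rad; lamp switch on (over 0.32 of 0.44 rad); dish within 15 mm, and jar, tube and caliper within 30 mm, of where they stood (x of grid_slide in the frame of light_base between -0.103 and -0.096 m and y of grid_slide in the frame of light_base between -0.006 and 0.006 m and z of grid_slide in the frame of light_base between 0.024 and 0.034 m and angle between the x axis of grid_slide and the x axis of light_base, either way round below 0.07 rad and angle between grid_slide's own z axis and vertical below 0.1 rad and linear speed of grid_slide below 0.01 m/s and value of joint lamp_switch above 0.32 rad and distance of dish from where it was at the start of the episode below 0.015 m and distance of each of jar, tube, caliper from where it was at the start of the episode below 0.03 m); the robot touches nothing.
It fails at once if the dish on the glass is shifted by more than 15 mm (distance of dish from where it was at the start of the episode above 0.015 m).
It fails at once if the jar, the tube or the caliper is shifted by more than 30 mm (distance of any of jar, tube, caliper from where it was at the start of the episode above 0.03 m).
It also fails if it takes over 58 s, if anything falls off the work surface, if the arm or the gripper's body presses on something with over 40 N, if the wrist force passes 120 N, or if a joint passes its speed limit or range.

### The arm

A 6-joint arm with a two-finger parallel gripper is mounted at the origin on the work surface. World frame = base frame: x ahead of the robot, y to its left, z up, the work surface at z = 0. Lengths are in m, angles in rad, forces in N, time in s.
With the tool pointing down it reaches from about 0.25 to 0.725 m from the base axis. Payload 4 kg.
Tool frame: the origin (TCP) lies on the centre line of the jaws, within the pads' length; the fingertips stand 17 mm ahead of it and the grasp point (between the pads) lies 2 mm behind it; z points along the fingers, y is the line along which they close (so a half turn about z gives the same grasp; the last joint's range is limited). The gripper opens to 85 mm and grips with 20 to 120 N. Pads are 22 mm wide; open, the fingers measure 114 mm over their backs; the gripper's body (76 mm by 85 mm) begins 54 mm behind the grasp point. The pads swing forward as they close: fully open they stand 13 mm farther back than shut.
Start: joints at [-1.246, 0.241, 0.005, 1.335, 0, 1.571], TCP at [0.16, -0.474, 0.248] pointing down, gripper open.
Joint ranges: [-2.72, 2.72], [-1.05, 1.87], [-1.09, 1.28], [-1.99, 2.15], [-1.42, 1.44], [-3.14, 3.14]. Speed limits (rad/s): [2.79, 2.79, 3.14, 3.14, 3.14, 3.14].

### API

Orientations are given as a unit quaternion [x, y, z, w].
In Python, from workcell import get_obs, imaging, order gives the robot as it stands.
- The arm moves only by the tool apply_moves, never from a script. Its argument "targets" is a list that holds one entry, the list of rows, each a list of 5 numbers: the shift along the world's x, y, z in units of 40 mm (1.0 is 40 mm), then the turn about the world's z in degrees, then the gripper command: -1 is shut, 1 is fully open, values between are in proportion. In form: [[[dx, dy, dz, turn, fingers], ...]]. A call has 1 to 8 rows; each row shifts and turns the commanded pose from where the row before left it; what a row does not reach is not made up. A row lasts 1/12 s, in which the tool goes at most 41.7 mm and 7.16 degrees, less where a joint would pass 70% of its speed; a pose out of reach is approached as far as the arm can. A call is refused whole if a number of a shift passes 1 or a number of a turn 7.16, either way. A call with a gripper value outside its range is refused whole. The fingers move at their own pace and stop on an object; the grip force is fixed at half the most. Time passes only in rows, so rows that do not move let the fingers close. It gives the time, the measured TCP pose, the force, the opening and the grip force at its end, in the units of the state.
- get_obs(): the state, without advancing time (a new reading comes with each control period).
- imaging.camera(name): name is "side" or "top" or "wrist"; returns (picture, depth): 480x640x3 uint8, blue, green, red; 480x640 float32, m along the optical axis (not along the pixel's ray), 0 where there is no reading.
- imaging.get_calibration(name): a dict with "camera_matrix" (3x3 intrinsics, pixels), "eye" and "rotation" of the camera in the world; the wrist camera has in their place "hand_eye" (4x4, takes a point from camera to tool coordinates, whose origin is the TCP and whose axes are the flange's). Camera axes: x right, y down, z forward; pixel columns grow to the right and rows downward; lengths in m; the calibration is good to about 2 mm. A picture is of the moment at which its call begins: read the wrist's pose just before it. get_calibration takes no time and is no camera call.
- order.job_done(): hands the job in; it is judged then, once.
The state is a dict: "clock": time; "joint_pos": joint angles; "joint_vel": joint speeds; "tau": joint torques, N m; "eef_pos": TCP position; "tool_rot": TCP orientation; "ft_force": force on the tool from outside, world axes, zero at the start; "ft_torque": the same for the moment, N m; "grip_width": finger opening in m; "grasp_force": force on a finger pad.
Only numpy, scipy, OpenCV 4.12 (cv2) and the standard library are available. Lean on these libraries where they do the work, as an engineer would, in place of code of your own. Each camera call takes 0.05 s, during which the arm holds its last target. There are 200 camera calls.

## Working session

There is one attempt and no reset: what is moved stays moved. The work goes in short steps, Python scripts to look and compute and a tool call to move; the robot and the scene stay as the last step left them, time stands still between calls to the robot, and variables do not carry over. Pictures are saved under pics/ and viewed, at most 10 in all, crops included, and the job is handed in when it is done.

Besides the shell and the picture viewer there is one more tool, called as name([rows], argument=value, ...), one row to a line, values as JSON. apply_moves: Moves the arm, as the interface text tells. Its arguments: {"type":"object","properties":{"targets":{"type":"array","items":{"type":"array","items":{"type":"array","items":{"type":"number"}}}}},"required":["targets"]}

```bash
mkdir -p pics; python3 - <<'E'
from workcell import get_obs, imaging, order
import cv2,numpy as np
o=get_obs();print(o['clock'],o['eef_pos'],o['tool_rot'],o['grip_width'])
for n in ['top','side']:
    p,d=imaging.camera(n);cv2.imwrite(f'pics/{n}0.png',p);np.savez(f'pics/{n}0.npz',p=p,d=d)
    c=imaging.get_calibration(n);print(n,c)
print(imaging.get_calibration('wrist'))
E
```

```text
0.0 [ 0.15935145 -0.4732992   0.24743959] [ 9.86847397e-01  1.61651398e-01 -1.55439533e-04 -1.00833288e-03] 0.08535259826791662
top {'camera_matrix': array([[580.06891403,   0.        , 320.87370806],
       [  0.        , 580.06891403, 243.53815283],
       [  0.        ,   0.        ,   1.        ]]), 'eye': array([0.32261707, 0.07808043, 1.49636809]), 'rotation': array([ 0.71374886, -0.69500595,  0.0646939 , -0.05782732])}
side {'camera_matrix': array([[471.20308876,   0.        , 318.98887357],
       [  0.        , 471.20308876, 239.69553463],
       [  0.        ,   0.        ,   1.        ]]), 'eye': array([0.16877421, 0.71947352, 0.92601987]), 'rotation': array([-0.24674639,  0.90123476, -0.34445914,  0.09077458])}
{'camera_matrix': array([[345.7660061 ,   0.        , 324.04930121],
       [  0.        , 345.7660061 , 239.43539946],
       [  0.        ,   0.        ,   1.        ]]), 'hand_eye': array([[-9.45028866e-04, -9.47294217e-01, -3.20363503e-01,
         8.37803955e-02],
       [ 9.99999553e-01, -8.90401444e-04, -3.17003357e-04,
         7.83876080e-06],
       [ 1.50433216e-05, -3.20363660e-01,  9.47294635e-01,
        -1.24825050e-01],
       [ 0.00000000e+00,  0.00000000e+00,  0.00000000e+00,
         1.00000000e+00]])}
```

View pics/top0.png

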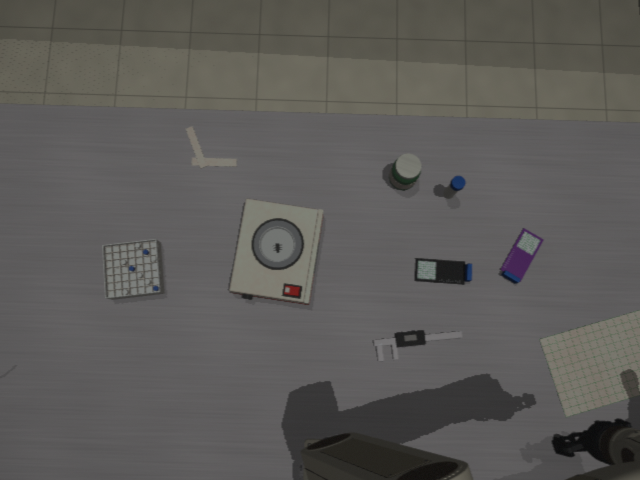

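View pics/side0.png

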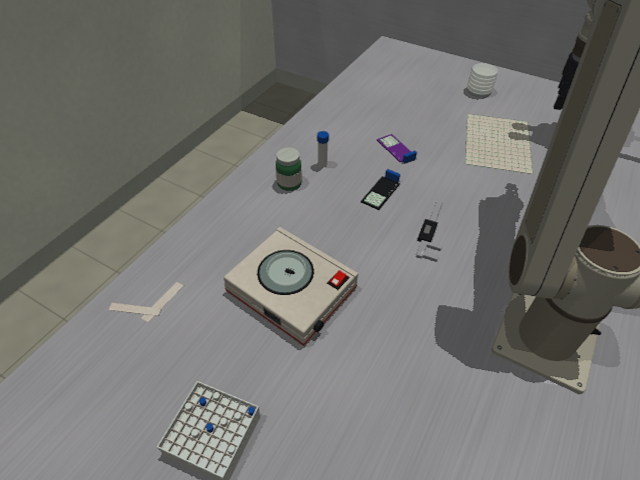

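The top view shows the base with its centre at about (277,252), and the switch at (291,290). The slot face is on the right and faces the black slide at (445,270), whose blue handle is at (468,271). The purple look-alike is at (522,255). Next I'll measure the base and slide poses.

```bash
cat > h.py <<'E'
import numpy as np,cv2
from scipy.spatial.transform import Rotation as R
from workcell import get_obs, imaging
def pose(n,o=None):
    c=imaging.get_calibration(n);K=c['camera_matrix']
    if n=='wrist':
        T=np.eye(4);T[:3,:3]=R.from_quat(o['tool_rot']).as_matrix();T[:3,3]=o['eef_pos'];T=T@c['hand_eye'];return K,T[:3,:3],T[:3,3]
    return K,R.from_quat(c['rotation']).as_matrix(),np.array(c['eye'])
def onplane(uv,z,P):
    K,Rm,e=P;uv=np.atleast_2d(uv).astype(float)
    d=np.c_[uv,np.ones(len(uv))]@np.linalg.inv(K).T@Rm.T
    return e+d*((z-e[2])/d[:,2])[:,None]
def cloud(d,P):
    K,Rm,e=P;v,u=np.mgrid[:d.shape[0],:d.shape[1]]
    q=np.stack([(u-K[0,2])/K[0,0]*d,(v-K[1,2])/K[1,1]*d,d],-1);return q@Rm.T+e
def rect(m,z,P):
    # min-area rect of biggest contour in mask, on plane z (mm)
    cs=cv2.findContours(m.astype(np.uint8),cv2.RETR_EXTERNAL,cv2.CHAIN_APPROX_NONE)[0]
    c=max(cs,key=cv2.contourArea)[:,0,:];p=onplane(c,z,P)[:,:2]*1000
    return cv2.minAreaRect(p.astype(np.float32)),c.mean(0)
def hsv(p): return cv2.cvtColor(p,cv2.COLOR_BGR2HSV)
E
python3 - <<'E'
from h import *
for n,box in [('top',(400,240,485,300)),('side',(350,160,410,220))]:
    f=np.load(f'pics/{n}0.npz');p,d=f['p'],f['d'];P=pose(n);q=cloud(d,P);H=hsv(p)
    print(n,'bench z',np.median(q[300:330,500:530,2]) if n=='top' else '')
    x0,y0,x1,y1=box;B=np.zeros(d.shape,bool);B[y0:y1,x0:x1]=1
    blue=B&(H[...,0]>100)&(H[...,0]<130)&(H[...,1]>120)
    print('blue',rect(blue,.028,P),np.median(q[blue],0), np.percentile(q[blue][:,2],[5,50,95]))
    blk=B&(H[...,2]<60)&~blue
    print('black',rect(blk,.004,P))
    t=(q[...,2]>.05)&(q[...,2]<.075)&(q[...,0]>.1)&(q[...,0]<.45)&(q[...,1]>.05)&(q[...,1]<.36)&(d>0)
    t=cv2.morphologyEx(t.astype(np.uint8),cv2.MORPH_OPEN,np.ones((3,3)))
    print('base',rect(t,.062,P), np.median(q[t>0][:,2]))
    r=((H[...,0]<8)|(H[...,0]>172))&(H[...,1]>150)&(t>0)
    print('red',rect(r,.068,P))
E
```

```text
top bench z -2.9059981424217618e-05
blue (((516.7503662109375, -310.7619934082031), (15.405861854553223, 41.890647888183594), 89.00353240966797), array([467.85365854, 271.85365854])) [ 0.51773726 -0.31045181  0.02631848] [0.0091425  0.02631848 0.0330114 ]
black (((520.6460571289062, -247.79425048828125), (139.77891540527344, 60.52384948730469), 87.43740844726562), array([440.81208054, 271.12080537]))
base (((438.77325439453125, 167.61758422851562), (148.5235595703125, 23.102415084838867), 89.13883972167969), array([280.54887218, 295.55639098])) 0.06180679805452516
red (((447.6768493652344, 154.3643035888672), (3.498051881790161, 1.7318023443222046), 46.77231979370117), array([284.33333333, 292.66666667]))
side bench z 
blue (((515.9501953125, -299.94464111328125), (36.701194763183594, 49.65630340576172), 87.46176147460938), array([392.05263158, 175.10526316])) [ 0.51761523 -0.30934697  0.01967903] [0.00368089 0.01967903 0.0299844 ]
black (((522.3753051757812, -241.13319396972656), (133.59376525878906, 58.59646987915039), 87.31961822509766), array([379.79761905, 192.80952381]))
base (((445.6023254394531, 173.80506896972656), (160.6805419921875, 26.529552459716797), 83.67916870117188), array([335.42735043, 293.57264957])) 0.0615506068564321
red (((447.9715576171875, 138.01437377929688), (36.40084457397461, 8.942808151245117), 84.71598815917969), array([340.84, 280.36]))
```

```bash
python3 - <<'E'
from h import *
for n in ['top','side']:
    f=np.load(f'pics/{n}0.npz');p,d=f['p'],f['d'];P=pose(n);q=cloud(d,P);H=hsv(p)
    t=(q[...,2]>.05)&(q[...,2]<.085)&(q[...,0]>.3)&(q[...,0]<.75)&(q[...,1]>.03)&(q[...,1]<.36)&(d>0)
    t=cv2.morphologyEx(t.astype(np.uint8),cv2.MORPH_CLOSE,np.ones((3,3)))
    t=cv2.morphologyEx(t,cv2.MORPH_OPEN,np.ones((5,5)))
    r,_=rect(t,.062,P);print('base',r);print(cv2.boxPoints(r))
    m=((H[...,0]<8)|(H[...,0]>172))&(H[...,1]>150)&(t>0)
    print('red',rect(m,.070,P))
    B=np.zeros(d.shape,bool);x0,y0,x1,y1={'top':(400,240,463,300),'side':(350,160,410,220)}[n];B[y0:y1,x0:x1]=1
    blk=B&(H[...,2]<70)&(H[...,1]<110);w=B&(q[...,2]<.012)&(H[...,1]>25)&(H[...,2]>90)
    print('blk',rect(blk,.004,P)); 
    hull=cv2.boxPoints(rect(blk,.004,P)[0]);print(hull)
E
```

```text
base ((552.9993286132812, 179.44479370117188), (199.74932861328125, 246.33518981933594), 82.7236099243164)
[[418.17392  95.97435]
 [662.5253   64.77455]
 [687.8247  262.91522]
 [443.47333 294.11505]]
red (((454.12982177734375, 136.56918334960938), (35.62569046020508, 21.669618606567383), 84.40323638916016), array([291.58823529, 290.43137255]))
blk (((521.0150756835938, -239.615966796875), (125.48896789550781, 61.271453857421875), 87.43818664550781), array([438.61151079, 270.79856115]))
[[ 487.60547 -300.9284 ]
 [ 548.8157  -303.66705]
 [ 554.4247  -178.30353]
 [ 493.21448 -175.56488]]
base ((554.9407348632812, 183.52072143554688), (208.0857696533203, 247.2079315185547), 82.83548736572266)
[[419.32574   95.70592 ]
 [664.6035    64.874466]
 [690.5557   271.3355  ]
 [445.27795  302.167   ]]
red (((454.809814453125, 138.07789611816406), (40.87952423095703, 24.113033294677734), 84.88056182861328), array([337.89473684, 278.52631579]))
blk (((522.478271484375, -240.88844299316406), (133.20851135253906, 59.20224380493164), 87.65687561035156), array([379.81395349, 192.8372093 ]))
[[ 490.17883 -306.2268 ]
 [ 549.3316  -308.64722]
 [ 554.7777  -175.55008]
 [ 495.62494 -173.12967]]
```

apply_moves([
  [[0.7,0.3,-0.15,5.7,1],[0.75,0.33,-0.2,5.8,1],[0.75,0.33,-0.2,5.8,1],[0.75,0.33,-0.2,5.8,1],[0.75,0.33,-0.2,5.8,1],[0.75,0.33,-0.2,5.8,1],[0.75,0.33,-0.2,5.8,1],[0.75,0.33,-0.2,5.8,1]],
])

```text
clock: 0.77
eef_pos: [0.3987, -0.3683, 0.1855]
tool_rot: [0.842, 0.539, -0.0, -0.0]
ft_force: [0.4, -1.1, 0.5]
grip_width: 0.0851
grasp_force: 0.0
```

apply_moves([
  [[0.75,0.33,-0.2,5.8,1],[0.75,0.33,-0.2,5.8,1],[0.75,0.33,-0.2,5.8,1],[0.75,0.32,-0.2,5.2,1],[0,0,0,0,1],[0,0,0,0,1]],
])

```text
clock: 1.27
eef_pos: [0.5182, -0.3155, 0.1525]
tool_rot: [0.721, 0.692, -0.0, -0.001]
ft_force: [0.0, -0.0, 0.3]
grip_width: 0.0854
grasp_force: 0.0
```

```bash
python3 - <<'E'
from h import *
o=get_obs();p,d=imaging.camera('wrist');cv2.imwrite('pics/w1.png',p);np.savez('pics/w1.npz',p=p,d=d,**{k:o[k] for k in('eef_pos','tool_rot')})
Rm=R.from_quat(o['tool_rot']).as_matrix();print(o['clock'],o['eef_pos'],'tool y yaw',np.degrees(np.arctan2(Rm[1,1],Rm[0,1])),Rm[:,2],o['ft_force'])
P=pose('wrist',o);H=hsv(p)
blue=(H[...,0]>100)&(H[...,0]<130)&(H[...,1]>120)
r=rect(blue,.028,P);print(r)
blk=(H[...,2]<70)&(H[...,1]<110)
E
```

```text
1.2667 [ 0.51821362 -0.31547921  0.15246428] tool y yaw -2.3455465150135866 [-0.00273831  0.00146597 -0.99999518] [ 0.03707533 -0.04931358  0.3183204 ]
(((512.01806640625, -413.9290771484375), (56.13063430786133, 18.445695877075195), 60.466880798339844), array([320.91056911, 347.13821138]))
```

View pics/w1.png

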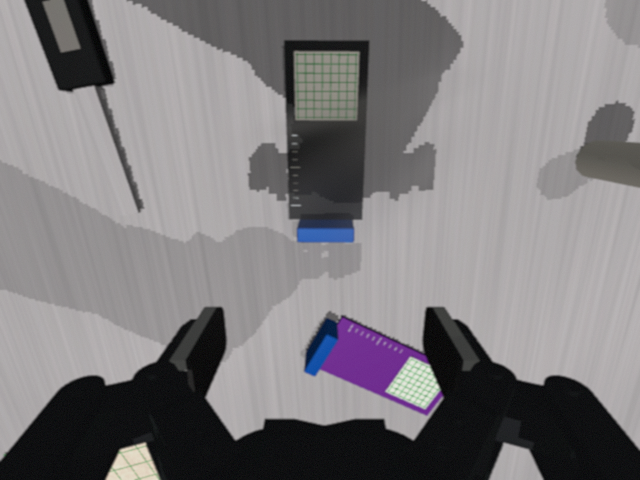

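The wrist view shows the target handle at (325,232) with its blade running up to (327,40). The purple look-alike is lower down, at about (370,360).

```bash
python3 - <<'E'
from h import *
f=np.load('pics/w1.npz');p,d=f['p'],f['d'];P=pose('wrist',f);H=hsv(p)
top=np.zeros(d.shape,bool);top[200:290,280:370]=1
blue=top&(H[...,0]>100)&(H[...,0]<130)&(H[...,1]>100)
ys,xs=np.where(blue);print(xs.min(),xs.max(),ys.min(),ys.max())
for r in range(ys.min()-1,ys.max()+2,2): print(r,p[r,325],d[r,325])
q=cloud(d,P);b=q[blue];tp=b[b[:,2]>.022];print(np.percentile(tp,[2,50,98],axis=0))
m=np.zeros(d.shape,bool);m[30:225,280:372]=1
w=m&(H[...,2]<75)
r,_=rect(m&((H[...,2]<62)),.004,P);print('blade',r,cv2.boxPoints(r))
c,_=rect(blue,.028,P);print('blue',c,cv2.boxPoints(c))
E
```

```text
297 353 220 241
219 [58 45 40] 0.28490242
221 [75 50 40] 0.2783927
223 [74 48 38] 0.2725944
225 [75 50 41] 0.26777452
227 [94 56 41] 0.2634621
229 [162  92  52] 0.26147488
231 [179 101  56] 0.26261872
233 [179 102  57] 0.2619865
235 [176  99  54] 0.2635951
237 [177 101  57] 0.2633679
239 [176  98  55] 0.26544234
241 [167 104  74] 0.26645467
[[ 0.49945425 -0.31856922  0.02292786]
 [ 0.51987207 -0.31229251  0.02704288]
 [ 0.54034496 -0.30689463  0.02852186]]
blade ((522.842041015625, -242.64462280273438), (129.48854064941406, 59.706764221191406), 87.19005584716797) [[ 489.8506  -305.84753]
 [ 549.4856  -308.77454]
 [ 555.8335  -179.44171]
 [ 496.1985  -176.51471]]
blue ((519.9816284179688, -309.7057800292969), (16.580610275268555, 42.5418815612793), 87.65117645263672) [[ 498.3888  -317.11734]
 [ 540.8949  -318.86087]
 [ 541.57446 -302.29422]
 [ 499.06836 -300.5507 ]]
```

apply_moves([
  [[0.03,-0.11,-0.6,-0.2,1],[0,0,-0.8,0,1],[0,0,-0.8,0,1],[0,0,-0.6,0,1],[0,0,-0.4,0,1],[0,0,-0.06,0,1],[0,0,0,0,1]],
])

```text
clock: 1.9
eef_pos: [0.5168, -0.3218, 0.0232]
tool_rot: [0.724, 0.69, -0.0, -0.001]
ft_force: [-0.3, 0.7, 0.5]
grip_width: 0.0855
grasp_force: 0.0
```

apply_moves([
  [[0,0,0,0,0.5],[0,0,0,0,0.2],[0,0,0,0,0],[0,0,0,0,-1],[0,0,0,0,-1],[0,0,0,0,-1],[0,0,0,0,-1],[0,0,0,0,-1]],
])

```text
clock: 2.57
eef_pos: [0.52, -0.3224, 0.0261]
tool_rot: [0.724, 0.69, 0.0, 0.002]
ft_force: [-1.1, -0.2, 6.3]
grip_width: 0.0421
grasp_force: 61.3
```

apply_moves([
  [[0,0,0.2,0,-1],[0,0,0.4,0,-1],[0,0,0.5,0,-1],[0,0,0.4,0,-1],[0,0,0,0,-1],[0,0,0,0,-1],[0,0,0,0,-1]],
])

```text
clock: 3.15
eef_pos: [0.5182, -0.321, 0.0832]
tool_rot: [0.723, 0.69, -0.0, -0.001]
ft_force: [-0.3, 0.5, -1.2]
grip_width: 0.0419
grasp_force: 60.8
```

```bash
python3 - <<'E'
from h import *
o=get_obs();p,d=imaging.camera('wrist');cv2.imwrite('pics/w2.png',p);np.savez('pics/w2.npz',p=p,d=d,**{k:o[k] for k in('eef_pos','tool_rot')})
Rm=R.from_quat(o['tool_rot']).as_matrix();print(o['clock'],o['eef_pos'],Rm[:,2],'yaw',np.degrees(np.arctan2(Rm[1,1],Rm[0,1])),o['grip_width'],o['grasp_force'],o['ft_force'])
E
```

```text
3.15 [ 0.51821733 -0.32103299  0.08315354] [-1.14976894e-03  6.98155555e-04 -9.99999095e-01] yaw -2.683936133714953 0.041937950129296804 60.83211064338684 [-0.34636573  0.50244521 -1.23111252]
```

View pics/w2.png

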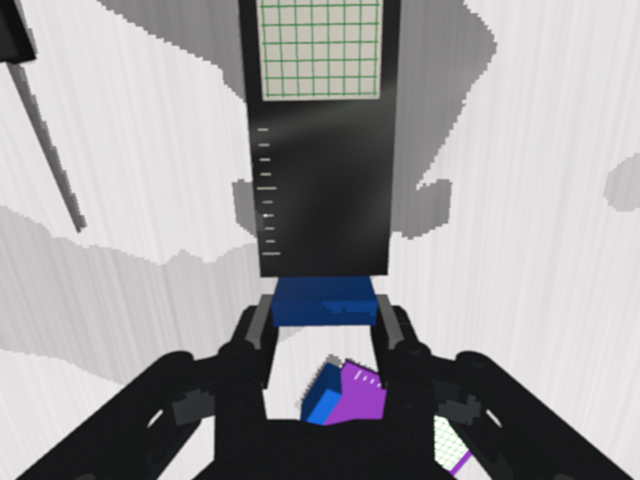

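The slide is held: the blade spans columns 240–400 and the handle is at about (325,300) between the pads. Now I'll measure its pose in the tool frame.

```bash
cat > blade.py <<'E'
from h import *
def blade(p,d,o):
    P=pose('wrist',o);H=hsv(p);q=cloud(d,P);T=R.from_quat(o['tool_rot']).as_matrix()
    l=(q-np.array(o['eef_pos']))@T  # tool frame
    m=(l[...,1]>-.027)&(l[...,1]<.027)&(l[...,0]>.02)&(l[...,0]<.11)&(l[...,2]>.0)&(l[...,2]<.06)&(d>0)
    s=l[m];A=np.c_[s[:,0],s[:,1],np.ones(len(s))];k=np.linalg.lstsq(A,s[:,2],rcond=None)[0]
    e=(l[...,2]<.06)&(l[...,0]>.03)&(l[...,0]<.09)&(abs(l[...,1])<.045)&(abs(l[...,2]-(k[0]*l[...,0]+k[1]*l[...,1]+k[2]))<.006)
    L=[];
    for r in range(480):
        c=np.where(e[r])[0]
        if len(c)>50: L.append([l[r,c,0].mean(),l[r,c[2],1],l[r,c[-3],1]])
    L=np.array(L);mid=np.polyfit(L[:,0],L[:,1:].mean(1),1)
    print('blade top z_tool at x=0, .1:',k[2],k[2]+.1*k[0],'roll',k[1],'mid line slope,y0',mid,'width',np.mean(L[:,2]-L[:,1]))
E
python3 - <<'E'
from blade import *
f=np.load('pics/w2.npz');blade(f['p'],f['d'],f)
p,d=f['p'],f['d'];P=pose('wrist',f);q=cloud(d,P);T=R.from_quat(f['tool_rot']).as_matrix();l=(q-f['eef_pos'])@T
H=hsv(p)
for r in range(265,335,5): print(r,p[r,325],l[r,325])
E
```

```text
blade top z_tool at x=0, .1: 0.023088705982180876 0.023045696229246567 roll 0.002478510823339844 mid line slope,y0 [-0.0137506   0.00135412] width 0.05787069170189496
265 [36 32 32] [0.02049702 0.00156652 0.02295585]
270 [31 29 29] [0.01777538 0.00156765 0.02341863]
275 [38 32 30] [0.01536762 0.00156661 0.02310406]
280 [91 50 24] [0.01533582 0.0015516  0.01775022]
285 [92 49 21] [0.01510643 0.00153863 0.01312667]
290 [92 48 19] [0.01424874 0.00152983 0.0100069 ]
295 [89 46 17] [0.01557324 0.00151004 0.00291601]
300 [94 46 14] [ 0.015094    0.00150059 -0.00044573]
305 [106  52  19] [ 0.01287407  0.00150017 -0.00054665]
310 [95 47 16] [ 0.01075566  0.00149916 -0.00085646]
315 [95 46 14] [ 0.00830921  0.00149961 -0.00064189]
320 [95 47 14] [ 0.0061466   0.00149864 -0.00093772]
325 [133 115 111] [ 0.00333201  0.00150043 -0.00023526]
330 [226 226 228] [-0.05449586  0.00173259  0.08391583]
```

apply_moves([
  [[0,0.2,0.5,0,-1],[0.03,0.6,0.5,-0.6,-1],[0.03,0.7,0.5,-0.6,-1],[0.03,0.7,0.5,-0.6,-1],[0.03,0.7,0.5,-0.6,-1],[0.03,0.75,0.4,-0.6,-1],[0.03,0.75,0.02,-0.6,-1],[0.03,0.75,0,-0.5,-1]],
])

```text
clock: 3.87
eef_pos: [0.5272, -0.1142, 0.2009]
tool_rot: [0.748, 0.664, 0.0, 0.0]
ft_force: [0.1, 0.1, -1.3]
grip_width: 0.0421
grasp_force: 61.0
```

apply_moves([
  [[0.03,0.75,0,-0.5,-1],[0.03,0.75,0,-0.6,-1],[0.03,0.75,0,0,-1],[0.04,0.5,0,0,-1],[0,0.17,0,0,-1],[0,0,0,0,-1],[0,0,0,0,-1],[0,0,0,0,-1]],
])

```text
clock: 4.53
eef_pos: [0.5321, 0.0002, 0.2001]
tool_rot: [0.754, 0.656, -0.001, -0.0]
ft_force: [0.5, 0.4, -0.6]
grip_width: 0.0421
grasp_force: 61.0
```

```bash
python3 - <<'E'
from blade import *
o=get_obs();p,d=imaging.camera('wrist');cv2.imwrite('pics/w3.png',p);np.savez('pics/w3.npz',p=p,d=d,**{k:o[k] for k in('eef_pos','tool_rot')})
Rm=R.from_quat(o['tool_rot']).as_matrix();print(o['clock'],o['eef_pos'],Rm[:,2],'yaw',np.degrees(np.arctan2(Rm[1,1],Rm[0,1])),o['grip_width'],o['grasp_force'],o['ft_force'])
blade(p,d,o)
E
```

```text
4.5333 [5.32063691e-01 2.45890553e-04 2.00102443e-01] [-1.20833246e-03 -5.64402845e-04 -9.99999111e-01] yaw -7.963206713584892 0.04208495639189383 61.02862358093262 [ 0.45459951  0.3673253  -0.63356959]
blade top z_tool at x=0, .1: 0.02304328901799142 0.023028417135269905 roll 0.002253346957117281 mid line slope,y0 [-0.013871    0.00132914] width 0.057832419022591786
```

View pics/w3.png

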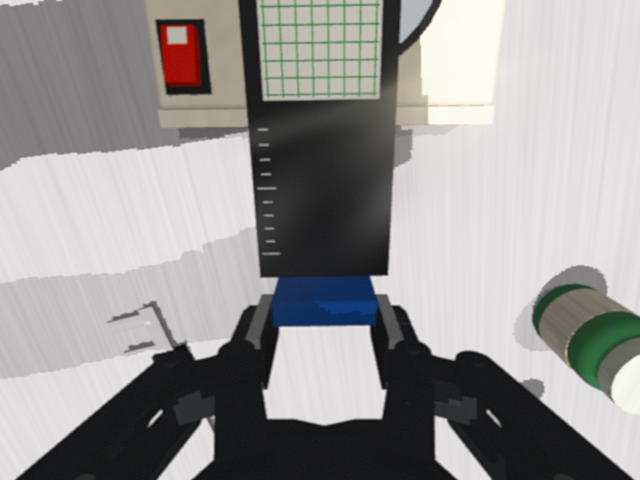

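The wrist view shows the base's slot-face edge at rows 107–125, running from column 158 to 493. The switch is at (182,55) and the jar is at the right, clear of the path.

```bash
python3 - <<'E'
from blade import *
f=np.load('pics/w3.npz');p,d=f['p'],f['d'];P=pose('wrist',f);q=cloud(d,P);H=hsv(p)
for c in (220,450): print(c,[(r,)+tuple(np.round(q[r,c]*1000,1)) for r in range(98,134,3)])
for r in (20,90): print(r,[(c,)+tuple(np.round(q[r,c]*1000,1)) for c in list(range(142,166,3))+list(range(490,512,3))])
ok=(d>0)&(abs(q[...,2]-.062)<.004)
# front edge: last row at top height per column ; plane-cast at z=.062
def edge(cols):
    uv=[(c,np.where(ok[:200,c])[0].max()+.5) for c in cols];return onplane(uv,.062,P)[:,:2]
e=np.r_[edge(range(175,238)),edge(range(410,480))];k=np.polyfit(e[:,0],e[:,1],1);res=e[:,1]-np.polyval(k,e[:,0]);g=abs(res)<.003;k=np.polyfit(e[g,0],e[g,1],1)
a=np.arctan(k[0]);print('front line',k,'base x yaw',90+np.degrees(a),'resid',res.std(),g.mean())
l=onplane([(np.where(ok[r,:240])[0].min()-.5,r) for r in range(5,100)],.062,P)[:,:2]
ri=onplane([(np.where(ok[r,400:])[0].max()+400.5,r) for r in range(5,100)],.062,P)[:,:2]
xa=np.array([np.cos(a+np.pi/2),np.sin(a+np.pi/2)]);ya=np.array([-xa[1],xa[0]])
print('left y',np.median(l@ya),(l@ya).std(),'right',np.median(ri@ya),(ri@ya).std(),'x face',np.median(e[g]@xa))
yc=(np.median(l@ya)+np.median(ri@ya))/2;m=xa*np.median(e[g]@xa)+ya*yc;print('mouth',m,'xa',xa)
red=((H[...,0]<8)|(H[...,0]>172))&(H[...,1]>150);red[150:]=0
R_=rect(red,.069,P);print('red',R_,'expected pivot',m+.045*xa+.096*ya)
E
```

```text
220 [(98, np.float64(473.6), np.float64(108.9), np.float64(59.7)), (101, np.float64(472.9), np.float64(107.1), np.float64(58.9)), (104, np.float64(473.2), np.float64(104.9), np.float64(61.8)), (107, np.float64(472.3), np.float64(103.1), np.float64(60.2)), (110, np.float64(472.4), np.float64(100.9), np.float64(62.3)), (113, np.float64(471.5), np.float64(99.1), np.float64(60.7)), (116, np.float64(471.1), np.float64(97.1), np.float64(61.1)), (119, np.float64(471.1), np.float64(95.0), np.float64(62.6)), (122, np.float64(470.1), np.float64(93.1), np.float64(60.7)), (125, np.float64(469.7), np.float64(91.1), np.float64(61.1)), (128, np.float64(451.2), np.float64(90.6), np.float64(-1.5)), (131, np.float64(450.9), np.float64(88.1), np.float64(-0.5))]
450 [(98, np.float64(634.9), np.float64(86.1), np.float64(61.4)), (101, np.float64(635.0), np.float64(84.1), np.float64(61.1)), (104, np.float64(635.2), np.float64(82.1), np.float64(60.5)), (107, np.float64(634.4), np.float64(80.1), np.float64(62.4)), (110, np.float64(634.7), np.float64(78.1), np.float64(61.6)), (113, np.float64(634.3), np.float
[... 2180 characters left out ...]
64(701.2), np.float64(87.1), np.float64(-1.2)), (505, np.float64(703.4), np.float64(86.8), np.float64(-0.5)), (508, np.float64(706.3), np.float64(86.4), np.float64(-1.1)), (511, np.float64(708.6), np.float64(86.0), np.float64(-0.5))]
front line [-0.12858234  0.15031774] base x yaw 82.67297850919174 resid 0.00021316454129426357 1.0
left y -0.41295479386759676 0.00019528445445934662 right -0.6487925354884341 0.00019746483616826457 x face 0.14912759663786143
mouth [0.54555736 0.0802063 ] xa [0.12753239 0.99183441]
red (((456.32427978515625, 136.6598663330078), (37.70529556274414, 25.585437774658203), 80.85920715332031), array([180.53763441,  55.37634409])) expected pivot [0.45608022 0.13708195]
```

apply_moves([
  [[-0.06,-0.5,0,0,-1],[-0.08,-0.8,0,0,-1],[-0.06,-0.6,-0.3,0,-1],[0,-0.04,-0.7,0,-1],[0,0,-0.8,0,-1],[0,0,-0.8,0,-1],[0,0,-0.6,0,-1],[0,0,-0.3,0,-1]],
])

```text
clock: 5.25
eef_pos: [0.5216, -0.0776, 0.0572]
tool_rot: [0.755, 0.656, -0.002, -0.002]
ft_force: [-1.5, 0.1, -0.5]
grip_width: 0.0423
grasp_force: 61.1
```

apply_moves([
  [[0,0,-0.07,0,-1],[0,0,0,0,-1],[0,0,0,0,-1],[0,0,0,0,-1]],
])

```text
clock: 5.58
eef_pos: [0.5256, -0.0769, 0.0594]
tool_rot: [0.754, 0.657, 0.001, 0.001]
ft_force: [-0.2, -0.2, -0.8]
grip_width: 0.0418
grasp_force: 61.1
```

```bash
python3 - <<'E'
from blade import *
o=get_obs();p,d=imaging.camera('wrist');blade(p,d,o)
Rm=R.from_quat(o['tool_rot']).as_matrix();y=np.arctan2(Rm[1,1],Rm[0,1]);print(o['clock'],o['eef_pos'],'yaw',np.degrees(y),o['ft_force'])
xa=np.array([.12753,.99183]);ya=np.array([-xa[1],xa[0]]);m=np.array([.54556,.08021])
for x in (.0152,.1452):
    w=o['eef_pos']+Rm@np.array([x,.0013-.0138*x,.027]);print('slide pt rel mouth: along',(w[:2]-m)@xa,'lat',(w[:2]-m)@ya,'z',w[2])
t,dt=imaging.camera('top');s,_=imaging.camera('side');cv2.imwrite('pics/mix.png',np.hstack([cv2.resize(t[180:330,200:400],None,fx=2,fy=2),cv2.resize(s[200:350,200:400],None,fx=2,fy=2)]))
E
```

```text
blade top z_tool at x=0, .1: 0.023055695574423093 0.02302773570034852 roll 0.00267404134695683 mid line slope,y0 [-0.01209794  0.00117563] width 0.057817963696731464
5.5833 [ 0.52562744 -0.07686994  0.05939136] yaw -7.929671602382445 [-0.21410281 -0.18590958 -0.77034189]
slide pt rel mouth: along -0.14315427832695132 lat -0.001594099799075259 z 0.03239339292211287
slide pt rel mouth: along -0.013143208099933091 lat -0.0011678236934062045 z 0.032376227934604804
```

View pics/mix.png

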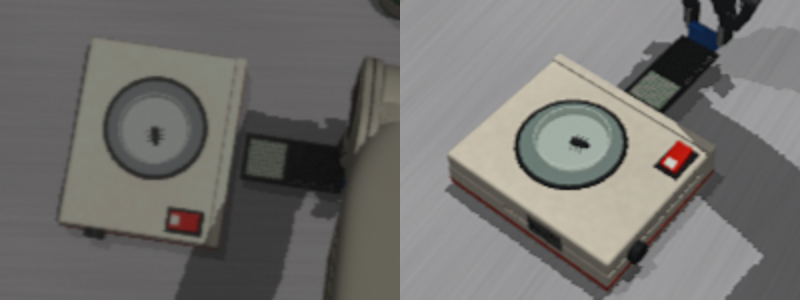

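The blade tip is about 13 mm short of the mouth and level. It is 1.3 mm off sideways and slightly high, so I'll correct that and start inserting.

apply_moves([
  [[-0.03,0,-0.05,0,-1],[0,0,0,0,-1],[0.026,0.2,0,0,-1],[0.026,0.2,0,0,-1],[0.026,0.2,0,0,-1],[0.026,0.2,0,0,-1],[0,0,0,0,-1]],
])

```text
clock: 6.32
eef_pos: [0.5276, -0.0422, 0.0559]
tool_rot: [0.753, 0.658, 0.0, -0.0]
ft_force: [0.6, -0.1, -1.5]
grip_width: 0.0422
grasp_force: 61.1
```

apply_moves([
  [[0.026,0.2,0,0,-1],[0.026,0.2,0,0,-1],[0.026,0.2,0,0,-1],[0,0,0,0,-1],[0,0,0,0,-1]],
])

```text
clock: 6.73
eef_pos: [0.5305, -0.0197, 0.0559]
tool_rot: [0.754, 0.657, -0.0, 0.0]
ft_force: [-0.6, -0.9, -1.2]
grip_width: 0.0422
grasp_force: 61.1
```

apply_moves([
  [[0.039,0.3,0,0,-1],[0.039,0.3,0,0,-1],[0.039,0.3,0,0,-1],[0,0,0,0,-1],[0,0,0,0,-1]],
])

```text
clock: 7.15
eef_pos: [0.5352, 0.0169, 0.0559]
tool_rot: [0.753, 0.658, -0.0, 0.0]
ft_force: [-0.0, 0.6, -0.3]
grip_width: 0.0416
grasp_force: 61.1
```

apply_moves([
  [[0.039,0.3,0,0,-1],[0.039,0.3,0,0,-1],[0.026,0.2,0,0,-1],[0,0,0,0,-1],[0,0,0,0,-1]],
])

```text
clock: 7.57
eef_pos: [0.5393, 0.0485, 0.0559]
tool_rot: [0.754, 0.657, -0.0, 0.0]
ft_force: [-0.4, -1.5, -0.4]
grip_width: 0.0418
grasp_force: 61.1
```

```bash
python3 - <<'E'
from h import *
o=get_obs();p,d=imaging.camera('wrist');cv2.imwrite('pics/w4.png',p)
Rm=R.from_quat(o['tool_rot']).as_matrix();print(o['eef_pos'],o['ft_force'])
xa=np.array([.12753,.99183]);ya=np.array([-xa[1],xa[0]]);m=np.array([.54556,.08021])
w=o['eef_pos']+Rm@np.array([.0152,.0011,.027]);print('origin rel mouth',(w[:2]-m)@xa,(w[:2]-m)@ya,w[2])
q=cloud(d,pose('wrist',o))
for c in (300,325,350): print(c,[(r,round(float((q[r,c,:2]-m)@xa)*1000,1),round(float(q[r,c,2])*1000,1)) for r in range(200,330,6)])
E
```

```text
[0.53932482 0.04845526 0.0558617 ] [-0.383217   -1.47843181 -0.39179307]
origin rel mouth -0.017108284607261416 0.000905601003366902 0.02885728232657006
300 [(200, 25.0, 60.8), (206, 22.9, 61.3), (212, 20.8, 61.4), (218, 18.4, 60.7), (224, 16.3, 61.1), (230, 13.6, 59.6), (236, 11.5, 60.5), (242, 9.2, 60.5), (248, 7.4, 61.9), (254, 5.2, 62.2), (260, 2.3, 61.0), (266, -11.8, 33.6), (272, -14.9, 33.5), (278, -17.8, 33.7), (284, -17.3, 41.2), (290, -17.5, 46.6), (296, -17.5, 52.1), (302, -18.2, 55.8), (308, -20.0, 57.5), (314, -22.5, 57.9), (320, -25.2, 58.0), (326, -28.5, 57.3)]
325 [(200, 24.8, 60.5), (206, 22.9, 61.7), (212, 20.8, 61.6), (218, 18.6, 61.7), (224, 15.8, 59.9), (230, 13.3, 59.1), (236, 11.6, 61.0), (242, 9.3, 61.0), (248, 7.3, 62.0), (254, 4.7, 61.2), (260, 2.5, 61.8), (266, -12.1, 33.2), (272, -15.6, 32.1), (278, -17.4, 34.9), (284, -17.5, 41.0), (290, -17.4, 46.9), (296, -17.6, 51.9), (302, -18.4, 55.7), (308, -20.2, 57.2), (314, -23.6, 56.3), (320, -25.8, 57.3), (326, -65.9, -0.8)]
350 [(200, 24.8, 60.8), (206, 50.8, 180.7), (212, 20.5, 60.8), (218, 18.3, 61.1), (224, 16.1, 61.2), (230, 13.8, 60.8), (236, 11.7, 61.5), (242, 8.9, 60.2), (248, 7.1, 61.5), (254, 4.5, 60.9), (260, 2.4, 61.7), (266, -12.2, 33.3), (272, -15.3, 32.9), (278, -17.5, 34.8), (284, -17.2, 41.8), (290, -17.2, 47.6), (296, -17.4, 52.6), (302, -17.9, 56.7), (308, -20.1, 57.5), (314, -23.0, 57.3), (320, -26.0, 57.0), (326, -65.8, -0.3)]
```

View pics/w4.png

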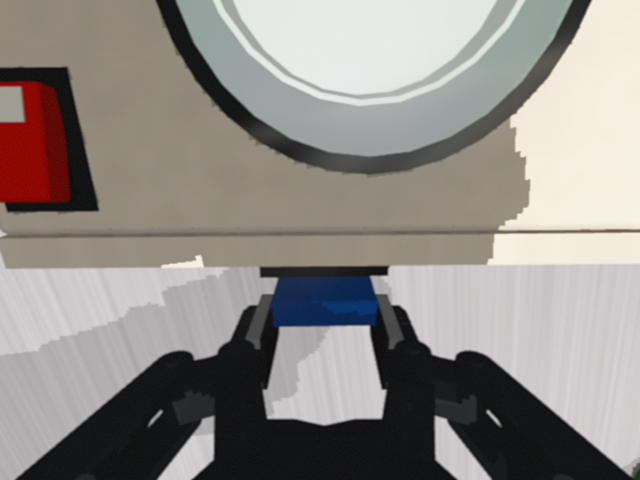

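The wrist view shows the handle at (325,295), about 17 mm short of the housing edge at row 265. The pads sit behind the handle's front face, so I'll push home while still holding it.

apply_moves([
  [[0.013,0.1,0,0,-1],[0.013,0.1,0,0,-1],[0.013,0.1,0,0,-1],[0.013,0.1,0,0,-1],[0,0,0,0,-1],[0,0,0,0,-1]],
])

```text
clock: 8.12
eef_pos: [0.5414, 0.064, 0.0559]
tool_rot: [0.754, 0.657, -0.0, 0.0]
ft_force: [-0.1, 0.1, -0.1]
grip_width: 0.0422
grasp_force: 61.1
```

apply_moves([
  [[0.004,0.03,0,0,-1],[0,0,0,0,-1],[0.004,0.03,0,0,-1],[0,0,0,0,-1],[0,0,0,0,-1]],
])

```text
clock: 8.53
eef_pos: [0.5416, 0.0654, 0.0559]
tool_rot: [0.754, 0.657, -0.001, 0.0]
ft_force: [-0.9, -2.4, -0.1]
grip_width: 0.0425
grasp_force: 61.1
```

apply_moves([
  [[0.004,0.03,0,0,-1],[0,0,0,0,-1],[0,0,0,0,-1]],
])

```text
clock: 8.78
eef_pos: [0.5415, 0.0656, 0.0559]
tool_rot: [0.755, 0.656, -0.001, 0.001]
ft_force: [-0.6, -7.1, 1.3]
grip_width: 0.0423
grasp_force: 61.3
```

```bash
python3 - <<'E'
from h import *
o=get_obs();p,d=imaging.camera('wrist')
Rm=R.from_quat(o['tool_rot']).as_matrix();print(o['clock'],o['eef_pos'],o['ft_force'])
xa=np.array([.12753,.99183]);ya=np.array([-xa[1],xa[0]]);m=np.array([.54556,.08021])
w=o['eef_pos']+Rm@np.array([.0152,.0011,.027]);print('origin rel mouth',(w[:2]-m)@xa,(w[:2]-m)@ya,w[2])
q=cloud(d,pose('wrist',o))
for c in (300,350): print(c,[(r,round(float((q[r,c,:2]-m)@xa)*1000,1),round(float(q[r,c,2])*1000,1)) for r in range(284,330,4)])
E
```

```text
8.7833 [0.54154563 0.06564866 0.05589734] [-0.63287785 -7.0681303   1.33243494]
origin rel mouth 0.00013678610735639956 0.0008576570655522102 0.028843671505332926
300 [(284, 9.4, 60.2), (288, 8.3, 61.3), (292, 7.0, 62.1), (296, 5.0, 61.5), (300, 3.1, 61.3), (304, 1.6, 61.6), (308, -3.3, 56.3), (312, -3.9, 58.3), (316, -6.1, 57.9), (320, -8.7, 56.7), (324, -10.2, 57.2), (328, -49.7, -0.2)]
350 [(284, 9.8, 61.5), (288, 8.4, 62.0), (292, 5.9, 60.5), (296, 4.5, 61.0), (300, 3.6, 62.6), (304, 0.7, 60.6), (308, -3.3, 56.7), (312, -4.8, 57.3), (316, -6.6, 57.4), (320, 68.6, 180.4), (324, -10.2, 57.7), (328, -50.6, -1.0)]
```

The slide has stopped against the housing: the force is rising and the origin sits about 0.1 mm from the face. I'll release it, back off and rise.

apply_moves([
  [[-0.004,-0.03,0,0,-1],[0,0,0,0,0.3],[0,0,0,0,1],[0,0,0,0,1],[0,0,0,0,1],[0,0,0,0,1],[-0.01,-0.1,0,0,1],[0,0,0,0,1]],
])

```text
clock: 9.5
eef_pos: [0.5412, 0.0618, 0.0559]
tool_rot: [0.754, 0.657, -0.0, 0.0]
ft_force: [-0.2, -0.2, -0.3]
grip_width: 0.0857
grasp_force: 0.0
```

apply_moves([
  [[0,0,0.3,0,1],[0,0,0.6,0,1],[0,0,0.8,0,1],[0,0,0.6,0,1],[0,0,0,0,-1],[0,0,0,0,-1],[0,0,0,0,-1],[0,0,0,0,-1]],
])

```text
clock: 10.17
eef_pos: [0.5402, 0.062, 0.1465]
tool_rot: [0.754, 0.657, -0.001, -0.001]
ft_force: [0.2, -0.1, 0.2]
grip_width: 0.0389
grasp_force: 0.0
```

```bash
python3 - <<'E'
from h import *
o=get_obs();p,d=imaging.camera('wrist');cv2.imwrite('pics/w5.png',p)
print(o['clock'],o['eef_pos'],o['ft_force'],o['grip_width'])
xa=np.array([.12753,.99183]);ya=np.array([-xa[1],xa[0]]);m=np.array([.54556,.08021])
P=pose('wrist',o);H=hsv(p);q=cloud(d,P)
b=(H[...,0]>100)&(H[...,0]<130)&(H[...,1]>120)&(abs(q[...,0]-.545)<.06)&(abs(q[...,1]-.07)<.04)
r,_=rect(b,.056,P);print('handle',r);bx=cv2.boxPoints(r)/1000;print((bx-m)@xa,(bx-m)@ya)
t=q[b];print(np.percentile((t[:,:2]-m)@xa,[2,98]),np.percentile((t[:,:2]-m)@ya,[2,98]),np.percentile(t[:,2],[5,50,95]))
red=((H[...,0]<8)|(H[...,0]>172))&(H[...,1]>150)
if red.sum()>50: print('red',rect(red,.072,P))
E
```

```text
10.1667 [0.54018628 0.06197051 0.14648127] [ 0.21072429 -0.14079871  0.18550189] 0.038874309557595264
handle ((543.6630249023438, 73.456787109375), (8.29177474975586, 41.35688400268555), 82.09969329833984)
[-0.01087868 -0.01129255 -0.00300124 -0.00258737] [ 0.02173901 -0.01961562 -0.01969853  0.0216561 ]
[-0.01429039 -0.00263086] [-0.02132216  0.04760738] [0.05431995 0.05530865 0.20406467]
red (((457.7326965332031, 137.2812957763672), (37.987144470214844, 25.58702850341797), 79.24391174316406), array([159.42307692, 158.49519231]))
```

View pics/w5.png

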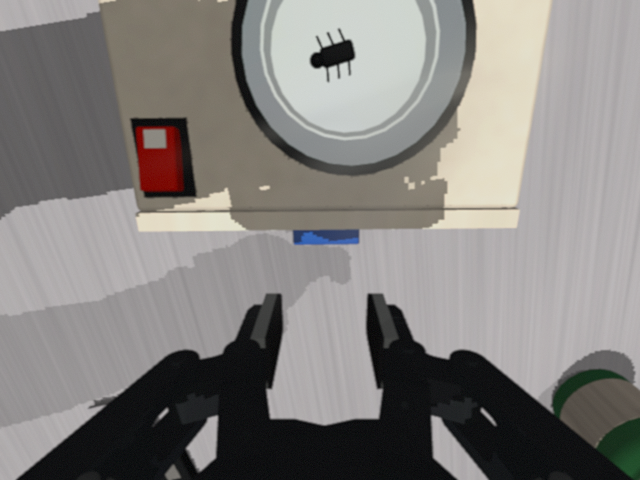

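The handle is flush with the housing at (326,237), the switch is still off at (160,158), and the dish hasn't moved. Next I'll move above the raised end of the switch.

apply_moves([
  [[-0.4,0.25,0,0,-1],[-0.6,0.37,0,0,-1],[-0.6,0.37,-0.2,0,-1],[-0.4,0.25,-0.3,0,-1],[-0.155,0.09,-0.1,0,-1],[0,0,0,0,-1],[0,0,0,0,-1],[0,0,0,0,-1]],
])

```text
clock: 10.88
eef_pos: [0.4566, 0.1151, 0.1243]
tool_rot: [0.754, 0.657, 0.001, 0.001]
ft_force: [1.2, 0.2, -0.5]
grip_width: -0.0002
grasp_force: 0.0
```

```bash
python3 - <<'E'
from h import *
o=get_obs();print(o['clock'],o['eef_pos'],o['ft_force'],o['grip_width'],R.from_quat(o['tool_rot']).as_matrix()[:,1])
m=np.array([.454,.1153,.0]);print((m-o['eef_pos'])/.04)
E
```

```text
10.8833 [0.45656253 0.11514184 0.12428651] [ 1.1637151   0.16152463 -0.49614158] -0.00017108434233853483 [ 0.99045347 -0.13783875  0.00154907]
[-0.0640633   0.00395405 -3.10716276]
```

apply_moves([
  [[-0.05,0,-0.3,0,-1],[0,0,-0.3,0,-1],[0,0,-0.05,0,-1],[0,0,-0.05,0,-1],[0,0,0,0,-1],[0,0,0,0,-1]],
])

```text
clock: 11.38
eef_pos: [0.454, 0.1152, 0.0965]
tool_rot: [0.754, 0.657, 0.001, 0.0]
ft_force: [-0.3, 0.3, -0.2]
grip_width: 0.0001
grasp_force: 0.0
```

apply_moves([
  [[0,0,-0.05,0,-1],[0,0,-0.05,0,-1],[0,0,0,0,-1],[0,0,0,0,-1]],
])

```text
clock: 11.72
eef_pos: [0.4536, 0.1152, 0.0923]
tool_rot: [0.754, 0.657, 0.0, 0.0]
ft_force: [0.6, -0.2, 2.2]
grip_width: -0.0003
grasp_force: 1.0
```

Contact shows 2.2 N, so I'll continue down.

apply_moves([
  [[0,0,-0.05,0,-1],[0,0,-0.05,0,-1],[0,0,0,0,-1],[0,0,0,0,-1]],
])

```text
clock: 12.05
eef_pos: [0.4532, 0.115, 0.088]
tool_rot: [0.754, 0.657, -0.0, 0.0]
ft_force: [0.3, -3.7, 3.0]
grip_width: -0.0001
grasp_force: 1.9
```

apply_moves([
  [[0,0,-0.05,0,-1],[0,0,0,0,-1],[0,0,0,0,-1]],
])

```text
clock: 12.3
eef_pos: [0.4533, 0.1147, 0.0866]
tool_rot: [0.754, 0.657, -0.0, 0.001]
ft_force: [-1.0, -5.4, 9.8]
grip_width: 0.0001
grasp_force: 5.0
```

apply_moves([
  [[0,0,-0.04,0,-1],[0,0,0,0,-1],[0,0,0,0,-1]],
])

```text
clock: 12.55
eef_pos: [0.4534, 0.1147, 0.0863]
tool_rot: [0.754, 0.657, 0.0, 0.001]
ft_force: [-4.0, -6.7, 19.2]
grip_width: 0.0
grasp_force: 10.0
```

apply_moves([
  [[0,0,0.3,0,-1],[0,-0.2,0.6,0,-1],[0,-0.6,0.6,0,-1],[0,-0.6,0.4,0,-1],[0,-0.4,0,0,-1],[0,0,0,0,-1],[0,0,0,0,-1],[0,0,0,0,-1]],
])

```text
clock: 13.22
eef_pos: [0.4524, 0.0441, 0.1595]
tool_rot: [0.754, 0.657, -0.0, -0.001]
ft_force: [0.0, 0.9, 0.7]
grip_width: 0.0002
grasp_force: 0.0
```

```bash
python3 - <<'E'
from h import *
o=get_obs();p,d=imaging.camera('wrist');cv2.imwrite('pics/w6.png',p)
print(o['clock'],o['eef_pos'],o['ft_force'])
xa=np.array([.12753,.99183]);ya=np.array([-xa[1],xa[0]]);m=np.array([.54556,.08021])
P=pose('wrist',o);H=hsv(p);q=cloud(d,P)
red=(((H[...,0]<8)|(H[...,0]>172))&(H[...,1]>150)).astype(np.uint8);red[:, :]=cv2.morphologyEx(red,cv2.MORPH_OPEN,np.ones((3,3)))
n,l,s,c=cv2.connectedComponentsWithStats(red);i=1+s[1:,4].argmax();t=q[l==i]
a=(t[:,:2]-m)@xa;print('base x of red -> z');
for k in np.arange(.024,.068,.005):
    g=abs(a-k)<.0025
    if g.sum()>5: print(round(k-.1,3),np.median(t[g,2]).round(4),g.sum())
b=(H[...,0]>100)&(H[...,0]<130)&(H[...,1]>120)&(abs(q[...,0]-.545)<.04)&(abs(q[...,1]-.07)<.03)&(q[...,2]<.07)
t=q[b];print('handle',np.percentile((t[:,:2]-m)@xa,[2,98]),np.percentile((t[:,:2]-m)@ya,[2,98]),np.median(t[:,2]))
E
```

```text
13.2167 [0.45238387 0.04414365 0.15945776] [0.00620741 0.94202028 0.65285955]
base x of red -> z
-0.076 0.0679 34
-0.071 0.0688 319
-0.066 0.07 310
-0.061 0.071 324
-0.056 0.0721 349
-0.051 0.0731 258
-0.046 0.0744 169
-0.041 0.0751 251
-0.036 0.0678 44
handle [-0.0114911  -0.00202598] [-0.01922505  0.01664495] 0.05527182762085801
```

View pics/w6.png

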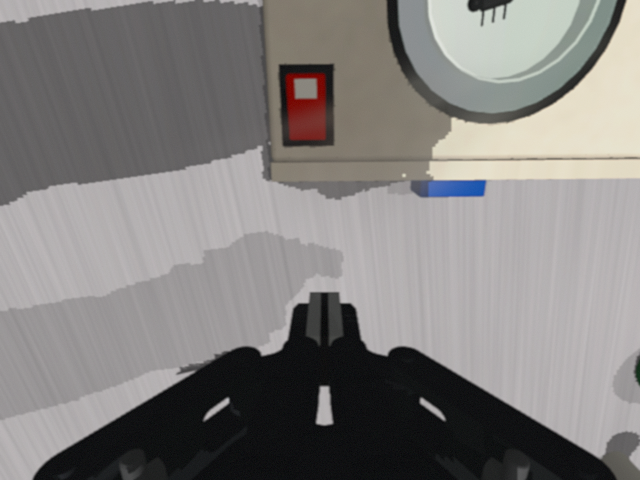

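The slot-side end of the rocker is down. It tilts about 0.21 rad past level, which is fully on. The handle is flush at (450,188) and the arm is clear, so I'll hand in.

```bash
python3 -c "
from workcell import order
print(order.job_done())"
```

```text
the job is handed in; nothing more can be done
None
```

The grid slide is fully home in the slot with its handle against the housing, the lamp switch is pressed fully on, and the job is handed in at about 13 s with the arm clear; the dish, jar, tube and caliper were never touched, and no verdict came back.

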